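# Push the row of tube pieces to the stop and shoot the bolt

## Task

Push the row of four tube pieces along the blue channel, all together as one touching row, until the first is fully against the yellow end stop; then push the red knob to slide the bolt fully across behind the last piece. Only push with the fingers: do not lift or pick up any piece, and leave the other things on the bench where they are.

Things in the scene. Friction and masses are not known exactly. Their poses are not given: they have to be found in the camera images.
- rail: Blue channel fixed to the bench, 340 mm long, 60 mm wide. Origin: centre of its underside; x along it to the end stop, y to its left, z up. Floor 6 mm above the bench; walls 4 mm thick, 52 mm apart inside, tops 21 mm above the bench; open above and at the back end. Steel bolt guide on its -y side: x -41 to +3 mm, y -30 to -60 mm, 43 mm tall.
- stop (a point): Middle of the foot of the end stop's face, on the channel floor, at x = +155 mm of the channel. The stop is a yellow block across the channel, its top 48 mm above the bench. The four pieces start as one touching row 60 to 105 mm short of it and fill 160 mm: when home their centres are at x = 135, 95, 55 and 15 mm of the channel.
- tube1: Piece of square metal tube (light and dark grey alternate in the row) lying in the channel: 40 mm along the channel, 49 mm across it (the bore runs across), 40 mm tall, about 0.17 kg. Origin: centre of its underside; x along the channel towards the stop, z up. The first of the row, light, nearest the stop.
- tube2: Piece of square metal tube (light and dark grey alternate in the row) lying in the channel: 40 mm along the channel, 49 mm across it (the bore runs across), 40 mm tall, about 0.17 kg. Origin: centre of its underside; x along the channel towards the stop, z up. Second of the row, dark.
- tube3: Piece of square metal tube (light and dark grey alternate in the row) lying in the channel: 40 mm along the channel, 49 mm across it (the bore runs across), 40 mm tall, about 0.17 kg. Origin: centre of its underside; x along the channel towards the stop, z up. Third of the row, light.
- tube4: Piece of square metal tube (light and dark grey alternate in the row) lying in the channel: 40 mm along the channel, 49 mm across it (the bore runs across), 40 mm tall, about 0.17 kg. Origin: centre of its underside; x along the channel towards the stop, z up. The last of the row, dark, farthest from the stop: its back face (20 mm behind its centre) is the one to push.
- bolt (a joint): Travel (m) of the cross bolt, a steel bar 16 mm wide, 24 to 36 mm above the bench, sliding along the channel's +y in its guide at x = -19 mm. Starts open (0 to 0.010); at 0.060, its end of travel, the knob meets the guide and the bar lies across the channel, 6 mm behind the row when that is home; the row blocks it until then. Slides stiffly (about 2 N), stays where left.
- bolt_knob (a point): Middle of the bolt's upright red knob: a pin of 18 mm diameter, from 36 to 66 mm above the bench, at the outer end of the bar (nothing beyond it). It moves with the bolt: in the channel's frame it is at x = -19 mm, y = -123 mm when the bolt is at 0 and y = -63 mm when fully shut.
- spare: Loose spare piece of the same tube, standing on end on the bench beside the channel, 49 mm tall; not part of the row. Leave it alone.
- square: Red L-shaped welding magnet, 85 x 85 x 18 mm, lying on the robot's side of the channel; origin at the underside. Leave it alone.
- tape: Yellow tape roll lying flat, 84 mm across, 24 mm high. Leave it alone.
- hammer: Hammer lying on the bench to the right. Leave it alone.
- spanner: Spanner lying on the bench to the left. Leave it alone.
- spray: White spray bottle with red cap, 52 mm across, 160 mm tall, at the far left. Leave it alone.
- pens: Grey pot of pens, 72 mm across, 120 mm tall, at the far right. Leave it alone.
Mind the look-alikes: they are no part of the job. Leave any pink look-alike of the tube3 alone. Leave any green look-alike of the tube4 alone.

How it is judged:
On the way, in this order (a step that is already met when the one before it is completed fails the run):
1. the whole row is home against the end stop (x of tube1 in the frame of rail above 0.131 m and x of tube2 in the frame of rail above 0.091 m and x of tube3 in the frame of rail above 0.051 m and x of tube4 in the frame of rail above 0.011 m and z of each of tube1, tube2, tube3, tube4 in the frame of rail below 0.01 m), for 0.2 s.
2. the bolt is fully across behind the row (value of joint bolt above 0.055 m), for 0.2 s.
At the end, for the whole second after the job is handed in: All four tube pieces lie flat on the channel floor (within 4 mm) at their home places in a row against the end stop (within 4 mm), at rest, and the bolt is at least 55 mm along its 60 mm travel (all of step 1 and value of joint bolt above 0.055 m and linear speed of each of tube1, tube2, tube3, tube4 below 0.02 m/s); the robot touches nothing.
It fails at once if a tube piece was lifted (more than 12 mm off the channel floor) (z of any of tube1, tube2, tube3, tube4 in the frame of rail above 0.018 m).
It fails at once if the row came apart (a gap of more than 10 mm between neighbours) (distance between tube1 and tube2 above 0.05 m or distance between tube2 and tube3 above 0.05 m or distance between tube3 and tube4 above 0.05 m).
It fails at once if another thing on the bench was disturbed (moved more than 20 mm) (distance of any of spare, square, tape, hammer, spanner, spray, pens from where it was at the start of the episode above 0.02 m).
It also fails if it takes over 40 s, if anything falls off the work surface, if the arm or the gripper's body presses on something with over 40 N, if the wrist force passes 120 N, or if a joint passes its speed limit or range.

## Robot

A 6-joint arm with a two-finger parallel gripper is mounted at the origin on the work surface. World frame = base frame: x ahead of the robot, y to its left, z up, the work surface at z = 0. Lengths are in m, angles in rad, forces in N, time in s.
With the tool pointing down it reaches from about 0.25 to 0.775 m from the base axis. Payload 4 kg.
Tool frame: the origin (TCP) lies at the very end of the fingers, on their centre line; the grasp point (between the pads) lies 19 mm behind it; x points along the fingers, y is the direction in which the jaws open and shut, and the axes are right-handed (so a half turn about x gives the same grasp; the last joint's range is limited). The gripper opens to 94 mm and grips with 3 to 60 N. Pads are 16 mm wide; open, the fingers measure 119 mm over their backs; the gripper's body (75 mm by 177 mm) begins 78 mm behind the grasp point.
Start: joints at [1.203, 0.087, 1.371, -0, 1.684, -0.103], TCP at [0.144, 0.531, 0.173] pointing down, gripper open.
Joint ranges: [-3.1, 3.1], [-0.76, 2.03], [0.27, 2.55], [-1.08, 4.22], [0.17, 2.65], [-2.57, 2.57]. Speed limits (rad/s): [2.79, 2.79, 3.14, 3.14, 3.14, 3.14].

## Interface

Orientations are given as [roll, pitch, yaw] about the fixed x, y, z axes, in that order (R = Rz(yaw) Ry(pitch) Rx(roll)).
In Python, from bench import robot gives the robot as it stands.
- The arm moves only by the tool carry_out, never from a script. Its argument "targets" is a list of rows, each a list of 5 numbers: the closure, from 0 (fully open) to 1 (shut), then the shift along the tool's x, y, z in cm, then the turn about the tool's x in degrees. In form: [[fingers, tx, ty, tz, turn], ...]. A call has 1 to 20 rows; each row shifts and turns the commanded pose from where the row before left it, along the tool's axes as they then stand; what a row does not reach is not made up. A row lasts 1/10 s, in which the tool goes at most 50 mm and 8.59 degrees, less where a joint would pass 70% of its speed; a pose out of reach is approached as far as the arm can. A call is refused whole if a number of a shift passes 5 or a number of a turn 8.59, either way. A call with a gripper value outside its range is refused whole. The fingers move at their own pace and stop on an object; the grip force is fixed at half the most. Time passes only in rows, so rows that do not move let the fingers close. It gives the time, the measured TCP pose, the force and the opening at its end, in the units of the state.
- robot.get_obs(): the state, without advancing time (a new reading comes with each control period).
- robot.snapshot(name): name is "side" or "top"; returns a dict with "image" (400x640x3 uint8, red, green, blue), "camera_matrix" (3x3 intrinsics, pixels), "pose" (4x4, takes a point from camera to world coordinates). Camera axes: x right, y up, looking along -z (the intrinsics and any distortion apply to the point x, -y, -z); pixel columns grow to the right and rows downward; lengths in m; the calibration is good to about 2 mm. A picture is of the moment at which its call begins. There is no depth.
- robot.close_job(): hands the job in, once; it reports no verdict.
The state is a dict: "time": time; "joint_positions": joint angles; "qvel": joint speeds; "joint_torque": joint torques, N m; "tool_pos": TCP position; "ee_rot": TCP orientation; "wrist_force": force on the tool from outside, world axes, zero at the start; "wrist_torque": the same for the moment, N m; "width": finger opening in m.
Only numpy, scipy, OpenCV 4.12 (cv2) and the standard library are available. Lean on these libraries where they do the work, as an engineer would, in place of code of your own. Each camera call takes 0.05 s, during which the arm holds its last target. There are 200 camera calls.

## Working session

There is one attempt and no reset: what is moved stays moved. The work goes in short steps, Python scripts to look and compute and a tool call to move; the robot and the scene stay as the last step left them, time stands still between calls to the robot, and variables do not carry over. Pictures are saved under pics/ and viewed, about 8 in all and at most 12, crops included, and the job is handed in when it is done.

Besides the shell and the picture viewer there is one more tool, called after ">>>" as name(argument=value, ...) on one line, values as JSON. carry_out: Moves the arm, as the interface text tells. Its arguments: {"type":"object","properties":{"targets":{"type":"array","items":{"type":"array","items":{"type":"number"}}}},"required":["targets"]}

```bash
mkdir -p pics
python3 - <<'E'
from bench import robot
import cv2,numpy as np
o=robot.get_obs();print({k:np.round(v,3) for k,v in o.items()})
for n in("top","side"):
    s=robot.snapshot(n);cv2.imwrite(f"pics/{n}0.png",s["image"][:,:,::-1]);np.savez(f"{n}.npz",**s)
    print(n,s["camera_matrix"].round(1).tolist(),s["pose"].round(3).tolist(),s.keys())
E
```

```text
{'time': np.float64(0.0), 'joint_positions': array([ 1.203,  0.088,  1.372, -0.   ,  1.684, -0.103]), 'qvel': array([-0.001,  0.001,  0.   ,  0.001, -0.   , -0.002]), 'joint_torque': array([ 1.0000e-03, -3.4018e+01, -3.0243e+01,  7.2000e-02,  3.3000e-02,
       -0.0000e+00]), 'tool_pos': array([0.144, 0.53 , 0.172]), 'ee_rot': array([-1.669,  1.569, -1.933]), 'wrist_force': array([ 0.073, -1.274, -0.29 ]), 'wrist_torque': array([-0.023, -0.076,  0.029]), 'width': np.float64(0.094)}
top [[401.3, 0.0, 317.1], [0.0, 401.3, 194.6], [0.0, 0.0, 1.0]] [[-0.023, 0.981, -0.194, 0.342], [-1.0, -0.021, 0.009, -0.007], [0.005, 0.194, 0.981, 1.11], [0.0, 0.0, 0.0, 1.0]] dict_keys(['image', 'camera_matrix', 'pose'])
side [[394.4, 0.0, 320.7], [0.0, 394.4, 197.3], [0.0, 0.0, 1.0]] [[0.985, 0.067, -0.158, 0.323], [-0.17, 0.486, -0.857, -1.129], [0.019, 0.872, 0.49, 0.705], [0.0, 0.0, 0.0, 1.0]] dict_keys(['image', 'camera_matrix', 'pose'])
```

View pics/top0.png

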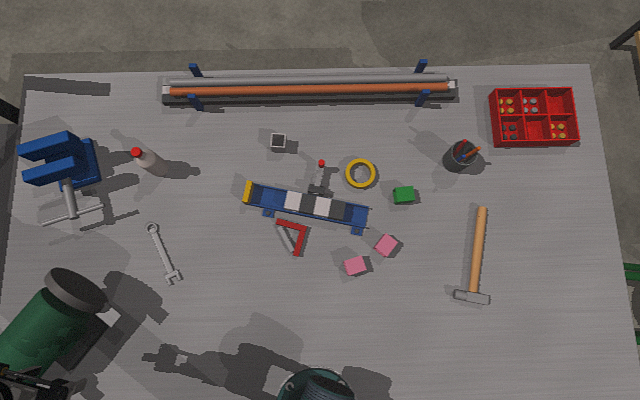

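View pics/side0.png

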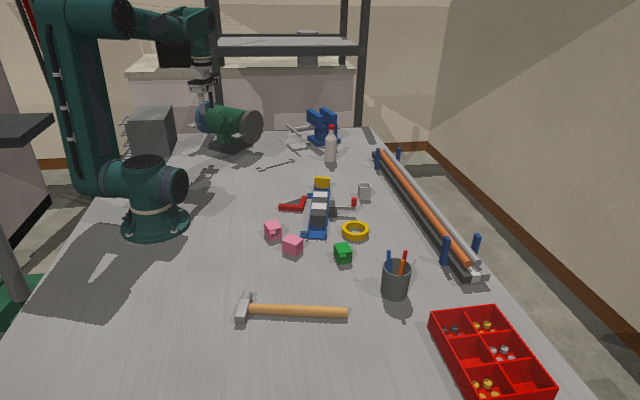

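The top view shows the channel from the yellow stop at (248,192) to its back end at (368,215), the knob at (321,163) and the row at about (285–350, 195–212). I'll zoom in for exact pixels.

```bash
cat > h.py <<'E'
import numpy as np,cv2
def ray(s,px,z):
    K,P=s["camera_matrix"],s["pose"];px=np.atleast_2d(px).astype(float)
    d=np.c_[(px-K[:2,2])/K[0,0],np.ones(len(px))]*[1,-1,-1]@P[:3,:3].T
    c=P[:3,3];return c+d*((z-c[2])/d[:,2])[:,None]
def proj(s,X):
    K,P=s["camera_matrix"],s["pose"];c=(np.atleast_2d(X)-P[:3,3])@P[:3,:3]
    return np.c_[c[:,0]/-c[:,2],-c[:,1]/-c[:,2]]*K[0,0]+K[:2,2]
E
python3 - <<'E'
from h import *
s=np.load("top.npz");im=s["image"];c=im[150:245,230:385]
cv2.imwrite("pics/c0.png",cv2.resize(c,None,fx=5,fy=5,interpolation=cv2.INTER_CUBIC)[:,:,::-1])
hsv=cv2.cvtColor(im,cv2.COLOR_RGB2HSV)
for n,lo,hi in(("blue",(100,120,40),(125,255,255)),("yel",(20,150,100),(32,255,255)),("red",(0,180,100),(6,255,255))):
    m=cv2.inRange(hsv,lo,hi);m[:150]=0;m[245:]=0;m[:,:235]=0;m[:,380:]=0
    _,L,st,ce=cv2.connectedComponentsWithStats(m);print(n,st[1:].tolist(),ce[1:].round(1).tolist())
E
```

```text
blue [[255, 184, 1, 1, 1], [249, 185, 119, 51, 1038], [258, 191, 2, 2, 2], [254, 192, 1, 1, 1], [256, 193, 1, 1, 1], [253, 194, 1, 1, 1], [259, 195, 1, 1, 1], [252, 198, 1, 2, 2], [345, 208, 2, 2, 2], [347, 210, 1, 1, 1], [347, 213, 1, 1, 1], [344, 215, 1, 2, 2], [344, 219, 1, 1, 1], [346, 218, 1, 1, 1]] [[255.0, 184.0], [306.9, 207.9], [258.5, 191.5], [254.0, 192.0], [256.0, 193.0], [253.0, 194.0], [259.0, 195.0], [252.0, 198.5], [345.5, 208.5], [347.0, 210.0], [347.0, 213.0], [344.0, 215.5], [344.0, 219.0], [346.0, 218.0]]
yel [[345, 158, 30, 29, 343], [242, 180, 10, 22, 113]] [[359.9, 172.4], [246.9, 190.8]]
red [[319, 160, 5, 5, 24], [276, 219, 30, 26, 186]] [[320.9, 162.1], [293.6, 228.3]]
```

View pics/c0.png

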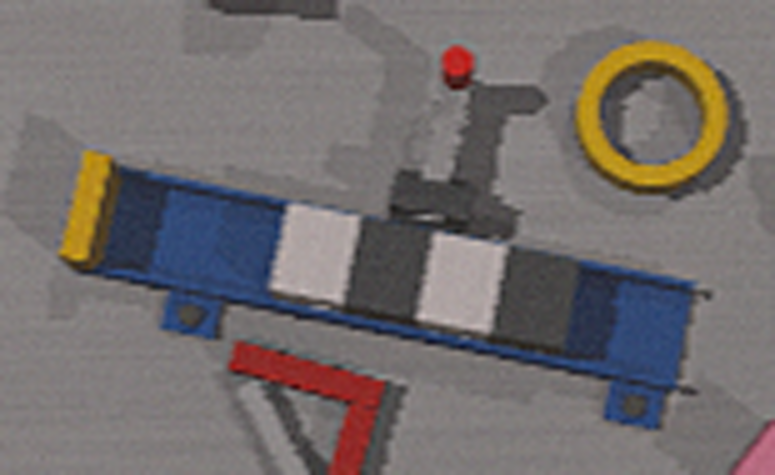

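Run:
```python
from h import *
s=np.load("top.npz")
f=lambda p,z:ray(s,(np.array(p)+.5)/5-.5+[230,150],z)[:,:2]
st=f([(90,151),(113,156),(87,268),(62,262)],.048);print("stop",st.round(4))
bk=f([(694,284),(684,390)],.021);print("back",bk.round(4))
row=f([(288,203),(580,263),(567,351),(270,292)],.046);print("row",row.round(4))
k=f([(457,62)],.066);print("knob",k.round(4))
hm=f([(457,62)],.0)
far=f([(130,167),(694,284)],.021);near=f([(95,275),(684,390)],.021)
for l in(far,near,row[[1,0]][::-1][::-1]): d=l[0]-l[1];print("dir",np.degrees(np.arctan2(d[1],d[0])))
# rail frame: x axis dir from edges
d=(far[0]-far[1])/np.linalg.norm(far[0]-far[1])+(near[0]-near[1])/np.linalg.norm(near[0]-near[1]);u=d/np.linalg.norm(d);v=np.array([-u[1],u[0]])
b=bk.mean(0);c1=b+.17*u;c2=st[1:3].mean(0)-.155*u
print("u",u,"c",c1,c2,np.linalg.norm(bk[0]-bk[1]))
c=(c1+c2)/2
for n,p in(("stop",st),("back",bk),("row",row),("knob",k)):print(n,np.c_[(p-c)@u,(p-c)@v].round(4).tolist())
# outline check
im=s["image"].copy()
R=lambda x,y,z:proj(s,np.r_[c+x*u+y*v,z])[0]
big=cv2.resize(im[150:245,230:385],None,fx=5,fy=5,interpolation=cv2.INTER_CUBIC)
for q in([(-.17,.03,.021),(-.17,-.03,.021),(.155,-.03,.021),(.155,.03,.021)],[(-.041,-.03,.043),(.003,-.03,.043),(.003,-.06,.043),(-.041,-.06,.043)],[(.155,-.03,.048),(.155,.03,.048),(.17,.03,.048),(.17,-.03,.048)]):
    pp=np.array([(R(*t)-[230,150]+.5)*5-.5 for t in q]).astype(int);cv2.polylines(big,[pp],True,(0,255,0))
cv2.imwrite("pics/c1.png",big[:,:,::-1]);print(np.degrees(np.arctan2(u[1],u[0])))
```

```text
stop [[0.5964 0.171 ]
 [0.5933 0.1585]
 [0.5319 0.172 ]
 [0.5355 0.1854]]
back [[ 0.5205 -0.1572]
 [ 0.4621 -0.1489]]
row [[ 0.5656  0.064 ]
 [ 0.5292 -0.0929]
 [ 0.4816 -0.0842]
 [ 0.517   0.0741]]
knob [[ 0.637 -0.029]]
dir 76.80779798283754
dir 77.59491642061087
dir -103.07927752597631
u [0.2215254 0.9751546] c [0.52896249 0.01271955] [0.52827406 0.01410224] 0.05890314455379678
stop [[0.1687, -0.0311], [0.1559, -0.0309], [0.1553, 0.0319], [0.1692, 0.0314]]
back [[-0.1682, -0.0298], [-0.173, 0.0289]]
row [[0.0575, -0.0249], [-0.1035, -0.0241], [-0.1056, 0.0242], [0.0566, 0.0247]]
knob [[-0.0173, -0.1151]]
77.2013572017242
```

View pics/c1.png

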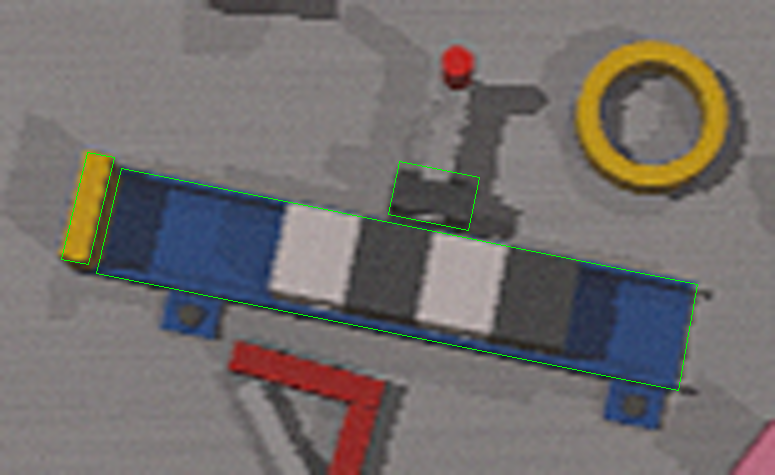

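The projected outlines sit on the rail, stop and guide. The row spans rail x of about -105 to +57 mm, so it has about 98 mm to go. Next I'll work out the tool-frame moves.

```bash
cat >> h.py <<'E'
from scipy.spatial.transform import Rotation as Ro
c=np.array([.5286,.0134]);a=np.radians(77.2);u=np.array([np.cos(a),np.sin(a)]);v=np.array([-u[1],u[0]])
def W(x,y,z):return np.r_[c+x*u+y*v,z]
def st(robot,*goals):
    o=robot.get_obs();R=Ro.from_euler("xyz",o["ee_rot"]).as_matrix();p=o["tool_pos"]
    q=p[:2]-c;print("t",round(float(o["time"]),2),"rail xyz",np.r_[q@u,q@v,p[2]].round(4),"F",o["wrist_force"].round(1),"w",o["width"])
    print("tool y rel rail deg",np.degrees(np.arctan2(R[1,1],R[0,1])-a).round(2),"tool x",R[:,0].round(3),"q6",o["joint_positions"][[0,5]].round(2))
    for g in goals:print("to",g,"tool cm",(R.T@(W(*g)-p)*100).round(2))
E
python3 -c "
from h import *
from bench import robot
st(robot,(-.15,0,.1))"
```

```text
t 0.1 rail xyz [0.4188 0.4898 0.1723] F [-0.5  0.3  0.4] w 0.09369677890541239
tool y rel rail deg -2.37 tool x [-0.001 -0.002 -1.   ] q6 [ 1.2 -0.1]
to (-0.15, 0, 0.1) tool cm [  7.33 -54.79  51.3 ]
```

>>> carry_out(targets=[[1,0,0,0,-2.4],[1,0,-3.3,2.88,0],[1,0,-3.3,2.88,0],[1,0,-3.3,2.88,0],[1,0,-3.3,2.88,0],[1,0,-3.3,2.88,0],[1,0,-3.3,2.88,0],[1,0,-3.3,2.88,0],[1,0,-3.3,2.88,0],[1,0,-3.3,2.88,0],[1,0,-3.3,2.88,0],[1,0,-3.3,2.88,0],[1,0,-3.3,2.88,0],[1,0,-3.3,2.88,0],[1,0,-3.3,2.88,0],[1,0,-3.3,2.88,0],[1,0,-3.3,2.88,0],[1,0,-3.3,2.88,0],[1,0,0,0,0]])

```text
time: 2.0
tool_pos: [0.4982, -0.1286, 0.1714]
ee_rot: [-2.707, 1.568, -2.935]
wrist_force: [-0.6, 0.8, -0.3]
width: 0.0005
```

```bash
python3 -c "
from h import *
from bench import robot
st(robot,(-.15,0,.07),(-.15,0,.014))"
```

```text
t 2.0 rail xyz [-0.1452 -0.0018  0.1714] F [-0.6  0.8 -0.3] w 0.0005035088836366893
tool y rel rail deg -0.28 tool x [-0.003 -0.001 -1.   ] q6 [-0.36 -1.7 ]
to (-0.15, 0, 0.07) tool cm [10.14 -0.47 -0.16]
to (-0.15, 0, 0.014) tool cm [15.74 -0.46 -0.15]
```

>>> carry_out(targets=[[1,3,-0.3,-0.15,-0.3],[1,3,0,0,0],[1,3,0,0,0],[1,2,0,0,0],[1,1.5,0,0,0],[1,1,0,0,0],[1,1,0,0,0],[1,0.9,0,0,0],[1,0,0,0,0]])

```text
time: 2.9
tool_pos: [0.4945, -0.1266, 0.0182]
ee_rot: [2.908, 1.569, 2.691]
wrist_force: [0.1, 0.3, 0.0]
width: 0.0006
```

```bash
cat > look.py <<'E'
import sys
from h import *
from bench import robot
st(robot)
s=robot.snapshot("top");t=robot.snapshot("side")
big=cv2.resize(s["image"][150:245,230:385],None,fx=5,fy=5,interpolation=cv2.INTER_CUBIC)
b2=cv2.resize(t["image"][165:245,260:390],(775,477),interpolation=cv2.INTER_CUBIC)[:,:,:]
o=cv2.resize(np.vstack([big,b2]),None,fx=.63,fy=.63,interpolation=cv2.INTER_AREA)
cv2.imwrite(sys.argv[1],o[:,:,::-1])
E
python3 look.py pics/l1.png
```

```text
t 2.9 rail xyz [-0.1441  0.0023  0.0182] F [0.1 0.3 0. ] w 0.0006351626737768445
tool y rel rail deg 0.34 tool x [-0.002  0.001 -1.   ] q6 [-0.36 -1.72]
```

View pics/l1.png

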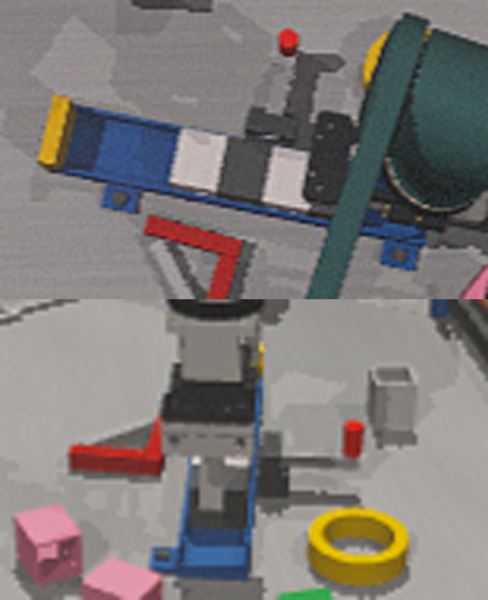

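The fingers are down inside the channel behind the row. Now I'll push slowly.

>>> carry_out(targets=[[1,0.1,0.5,0,0],[1,0,0.5,0,0],[1,0,0.5,0,0],[1,0,0.4,0,0],[1,0,0.3,0,0],[1,0,0.3,0,0],[1,0,0.3,0,0],[1,0,0.3,0,0],[1,0,0.3,0,0],[1,0,0.4,0,0],[1,0,0.4,0,0],[1,0,0.4,0,0],[1,0,0.4,0,0],[1,0,0.4,0,0],[1,0,0.4,0,0],[1,0,0.4,0,0],[1,0,0.4,0,0],[1,0,0.4,0,0],[1,0,0.4,0,0],[1,0,0.4,0,0]])

```text
time: 5.0
tool_pos: [0.5122, -0.0506, 0.0184]
ee_rot: [1.318, 1.571, 1.1]
wrist_force: [0.4, 0.5, 0.4]
width: 0.0007
```

```bash
python3 -c "
from h import *
from bench import robot
st(robot,(-.0175,0,.016))"
```

```text
t 5.0 rail xyz [-0.066   0.0018  0.0184] F [0.4 0.5 0.4] w 0.0007337863791048457
tool y rel rail deg 0.33 tool x [ 0.  0. -1.] q6 [-0.21 -1.56]
to (-0.0175, 0, 0.016) tool cm [0.24 4.85 0.21]
```

```bash
python3 look.py pics/l2.png
```

```text
t 5.0 rail xyz [-0.066   0.0018  0.0184] F [0.4 0.5 0.4] w 0.0007337863791048457
tool y rel rail deg 0.33 tool x [ 0.  0. -1.] q6 [-0.21 -1.56]
```

View pics/l2.png

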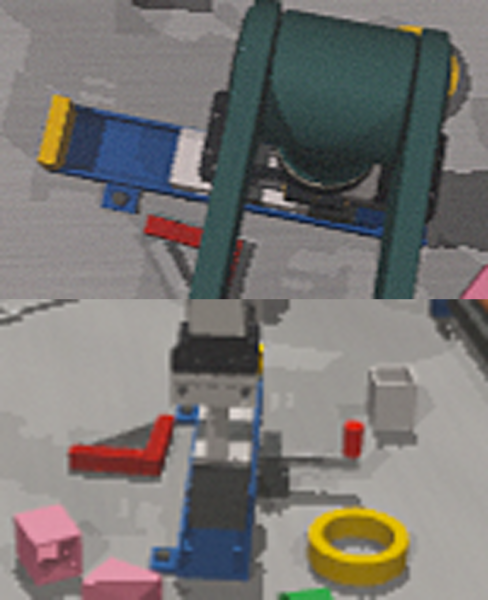

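Run:
```python
from h import *
from bench import robot
t=robot.snapshot("side");im=t["image"].copy()
x0,y0,k=270,170,7
big=cv2.resize(im[y0:y0+80,x0:x0+100],None,fx=k,fy=k,interpolation=cv2.INTER_CUBIC)
def P(p):return tuple(((proj(t,p)[0]-[x0,y0]+.5)*k-.5).astype(int).tolist())
cv2.circle(big,P(robot.get_obs()["tool_pos"]),4,(0,255,0),1)
for b,col in((-.105,(255,0,255)),(-.065,(255,255,0))):
    q=[W(b,-.0245,.006),W(b,.0245,.006),W(b,.0245,.046),W(b,-.0245,.046)]
    cv2.polylines(big,[np.array([P(x) for x in q])],True,col)
print(robot.get_obs()["tool_pos"],P(W(-.066,.002,.018)))
cv2.imwrite("pics/s3.png",big[:,:,::-1])
```

```text
[ 0.5121734  -0.05070383  0.01836898] (334, 327)
```

View pics/s3.png

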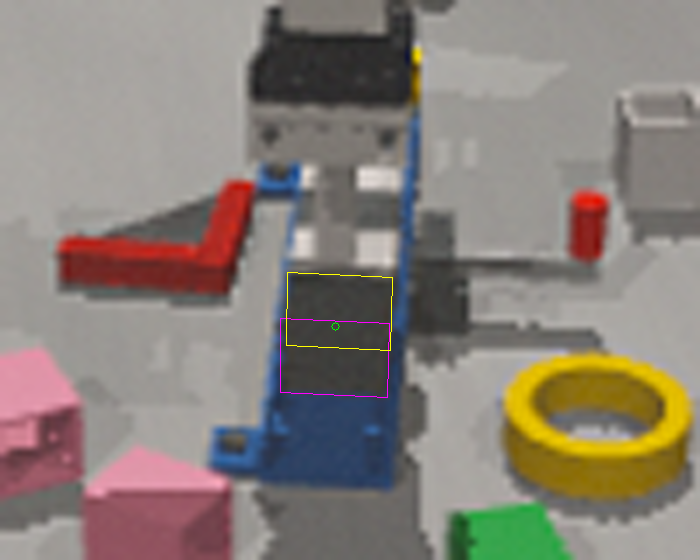

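Run:
```python
from h import *
t=np.load("side.npz")
def onx(px,x):
    o=t["pose"][:3,3];d=ray(t,px,0)[0]-o
    n=np.r_[u,0];k=(np.r_[W(x,0,0)]-o)@n/(d@n);p=o+k*d;q=p[:2]-c;return np.round([q@u,q@v,p[2]],4)
print("l1",onx((314.6,221.1),-.144),"now",onx(((335+.5)/7-.5+270,(266+.5)/7-.5+170),-.066))
print("now if on z .05",[ (lambda p:((p[:2]-c)@u,(p[:2]-c)@v))(ray(t,((335+.5)/7-.5+270,(266+.5)/7-.5+170),z)[0]) for z in(.02,.05)])
```

```text
l1 [-0.144   0.0064  0.0493] now [-0.066   0.0023  0.0514]
now if on z .05 [(np.float64(-0.013468824833862428), np.float64(0.004983374024912847)), (np.float64(-0.06368806819345853), np.float64(0.0024581046938568062))]
```

The pictures show the fingertips are really about 31 mm higher than the reported TCP: they passed over the row at z of about 0.05, and the row hasn't moved. I'll go back behind the row and descend by sight and force.

>>> carry_out(targets=[[1,-0.5,0,0,0],[1,0,-1.3,0,0],[1,0,-1.3,0,0],[1,0,-1.3,0,0],[1,0,-1.3,0,0],[1,0,-1.3,0,0],[1,0,-1.3,0.1,0],[1,0,-0.2,0.1,0],[1,0,0,0,0],[1,0.5,0,0,0],[1,0.5,0,0,0],[1,0.5,0,0,0],[1,0.5,0,0,0],[1,0.5,0,0,0],[1,0,0,0,0],[1,0,0,0,0]])

```text
time: 6.75
tool_pos: [0.4968, -0.1294, -0.0018]
ee_rot: [2.728, 1.57, 2.51]
wrist_force: [-0.4, -0.5, -0.1]
width: 0.0001
```

```bash
cat > look2.py <<'E'
import sys
from h import *
from bench import robot
st(robot)
t=robot.snapshot("side");x0,y0,k=270,170,7
big=cv2.resize(t["image"][y0:y0+80,x0:x0+100],None,fx=k,fy=k,interpolation=cv2.INTER_CUBIC)
cv2.imwrite(sys.argv[1],big[:,:,::-1])
E
python3 look2.py pics/s4.png
```

```text
t 6.75 rail xyz [-0.1463 -0.0006 -0.0018] F [-0.4 -0.5 -0.1] w 0.00013851724062630648
tool y rel rail deg 0.33 tool x [-0.  0. -1.] q6 [-0.37 -1.72]
```

View pics/s4.png

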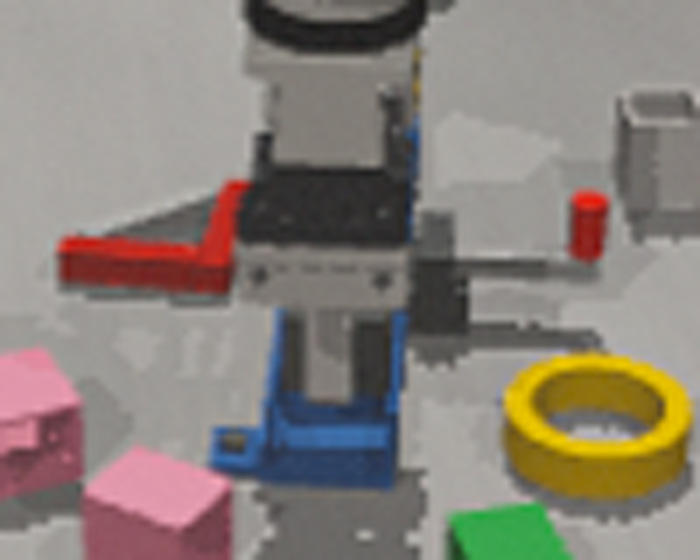

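The tip is now in front of the dark back face at (328,402), so z is about 0.028. I'll go 1 cm lower and push, checking that the row moves.

>>> carry_out(targets=[[1,0.5,0,0,0],[1,0.5,0,0,0],[1,0,0.5,0,0],[1,0,0.5,0,0],[1,0,0.5,0,0],[1,0,0.4,0,0],[1,0,0.3,0,0],[1,0,0.3,0,0],[1,0,0.3,0,0],[1,0,0.3,0,0],[1,0,0.3,0,0],[1,0,0.3,0,0],[1,0,0.3,0,0],[1,0,0.3,0,0]])

```text
time: 8.2
tool_pos: [0.5062, -0.0876, -0.0116]
ee_rot: [-1.275, 1.57, -1.493]
wrist_force: [-0.9, -2.3, -0.7]
width: 0.0007
```

```bash
python3 look.py pics/l5.png
```

```text
t 8.2 rail xyz [-0.1035 -0.0005 -0.0116] F [-0.9 -2.3 -0.7] w 0.000680316448434538
tool y rel rail deg 0.32 tool x [ 0. -0. -1.] q6 [-0.28 -1.63]
```

View pics/l5.png

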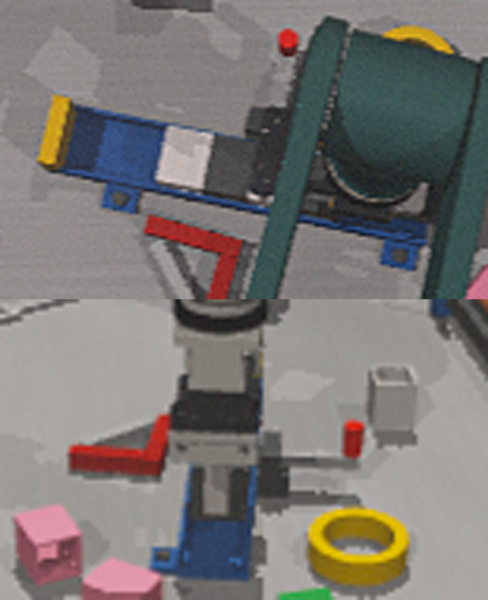

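The row is moving: tube1's front went from column 172 to 160 (about 14 mm), with about 2.5 N of resistance. I'll keep pushing.

>>> carry_out(targets=[[1,0,0.4,0,0],[1,0,0.4,0,0],[1,0,0.4,0,0],[1,0,0.4,0,0],[1,0,0.4,0,0],[1,0,0.4,0,0],[1,0,0.4,0,0],[1,0,0.4,0,0],[1,0,0.4,0,0],[1,0,0.4,0,0],[1,0,0.4,0,0],[1,0,0.4,0,0],[1,0,0.4,0,0],[1,0,0.4,0,0],[1,0,0.4,0,0],[1,0,0.4,0,0],[1,0,0.4,0,0],[1,0,0.4,0,0],[1,0,0.4,0,0],[1,0,0.3,0,0]])

```text
time: 10.3
tool_pos: [0.5233, -0.01, -0.0116]
ee_rot: [0.864, 1.571, 0.646]
wrist_force: [-0.6, -3.7, 2.5]
width: 0.0005
```

>>> carry_out(targets=[[1,0,0.2,0,0],[1,0,0.2,0,0]])

```text
time: 10.5
tool_pos: [0.5241, -0.0063, -0.0116]
ee_rot: [-0.77, 1.571, -0.988]
wrist_force: [-0.6, -3.1, 2.1]
width: 0.0003
```

>>> carry_out(targets=[[1,0,0.15,0,0],[1,0,0.1,0,0]])

```text
time: 10.7
tool_pos: [0.5246, -0.004, -0.0116]
ee_rot: [1.12, 1.571, 0.902]
wrist_force: [-0.5, -2.6, 1.6]
width: 0.0004
```

>>> carry_out(targets=[[1,0,0.1,0,0],[1,0,0.1,0,0],[1,0,0,0,0]])

```text
time: 11.0
tool_pos: [0.5249, -0.0027, -0.0116]
ee_rot: [-1.544, 1.569, -1.762]
wrist_force: [-1.9, -5.2, 2.2]
width: 0.0003
```

>>> carry_out(targets=[[1,0,0.1,0,0],[1,0,0.1,0,0],[1,0,0,0,0]])

```text
time: 11.3
tool_pos: [0.5248, -0.0029, -0.0115]
ee_rot: [-1.63, 1.566, -1.848]
wrist_force: [-2.5, -10.3, 2.2]
width: 0.0003
```

The row has stopped advancing and the force has risen to 10 N, so it is home. I'll back off, lift clear and look from both cameras.

>>> carry_out(targets=[[1,0,-0.5,0,0],[1,0,-1,0,0],[1,0,-1,0,0],[1,-1.5,0,0,0],[1,-2.5,0,0,0],[1,-2.5,0,0,0],[1,-1,0.3,4,0],[1,-0.5,0.6,4,0],[1,0,0.6,4,0],[1,0,0.6,3.5,0],[1,0,0,0,0],[1,0,0,0,0]])

```text
time: 12.5
tool_pos: [0.6754, -0.0376, 0.0668]
ee_rot: [2.953, 1.568, 2.735]
wrist_force: [-0.7, -0.1, 0.3]
width: 0.0003
```

```bash
python3 -c "
from h import *
from bench import robot
st(robot,(-.018,-.16,.014))"; python3 look.py pics/l6.png
```

```text
t 12.5 rail xyz [-0.0172 -0.1544  0.0668] F [-0.7 -0.1  0.3] w 0.00026682390177001523
tool y rel rail deg 0.32 tool x [-0.003  0.001 -1.   ] q6 [-0.14 -1.49]
to (-0.018, -0.16, 0.014) tool cm [ 5.28 -0.09  0.57]
t 12.5 rail xyz [-0.0172 -0.1544  0.0668] F [-0.7 -0.1  0.3] w 0.00026682390177001523
tool y rel rail deg 0.32 tool x [-0.003  0.001 -1.   ] q6 [-0.14 -1.49]
```

View pics/l6.png

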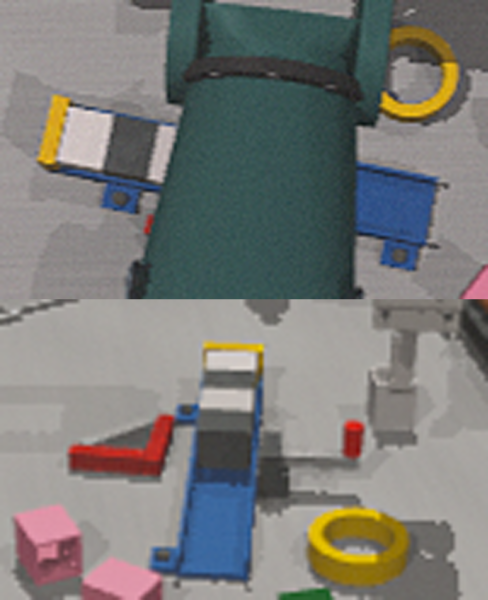

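The row is flush against the yellow stop, and the tool is beyond the knob and clear of it. I'll descend beside the knob and push it in.

>>> carry_out(targets=[[1,0,-0.1,0.4,-0.3],[1,2,0,0,0],[1,1.5,0,0,0],[1,1,0,0,0],[1,1,0,0,0],[1,0,0,0,0],[1,0,0,-0.5,0],[1,0,0,-0.5,0],[1,0,0,-0.5,0],[1,0,0,-0.5,0],[1,0,0,-0.5,0],[1,0,0,-0.5,0],[1,0,0,-0.5,0]])

```text
time: 13.9
tool_pos: [0.6459, -0.0319, 0.0139]
ee_rot: [0.2, 1.569, -0.013]
wrist_force: [2.2, 0.2, 0.0]
width: 0.0003
```

```bash
python3 -c "
from h import *
from bench import robot
st(robot,(-.018,-.08,.012))
t=robot.snapshot('side');hs=cv2.cvtColor(t['image'],cv2.COLOR_RGB2HSV);m=cv2.inRange(hs,(0,150,80),(6,255,255));m[:190]=0;m[225:]=0;m[:,:330]=0;m[:,380:]=0
print(cv2.connectedComponentsWithStats(m)[2:])
for b in(0,.008,.06):print(b,proj(t,W(-.019,-.123+b,.05)).round(1))"
```

```text
t 13.9 rail xyz [-0.0182 -0.1244  0.0139] F [2.2 0.2 0. ] w 0.0002952369899431529
tool y rel rail deg 0.63 tool x [ 0.002 -0.    -1.   ] q6 [-0.14 -1.5 ]
to (-0.018, -0.08, 0.012) tool cm [ 0.18  0.07 -4.44]
(array([[     0,      0,    640,    400, 255961],
       [   349,    197,      5,     10,     39]], dtype=int32), array([[319.49525123, 199.49968941],
       [350.66666667, 201.53846154]]))
0 [[355.9 202.3]]
0.008 [[353.5 202.2]]
0.06 [[337.8 201.6]]
```

Contact made at 2.2 N, and the bolt is at about 17 mm. I have about 43 mm left to push.

>>> carry_out(targets=[[1,0,0,-0.4,0],[1,0,0,-0.4,0],[1,0,0,-0.4,0],[1,0,0,-0.4,0],[1,0,0,-0.4,0],[1,0,0,-0.4,0],[1,0,0,-0.4,0],[1,0,0,-0.4,0],[1,0,0,-0.4,0],[1,0,0,-0.3,0],[1,0,0,-0.2,0]])

```text
time: 15.05
tool_pos: [0.6049, -0.0232, 0.0133]
ee_rot: [2.404, 1.571, 2.192]
wrist_force: [2.5, 0.3, 1.5]
width: 0.0001
```

>>> carry_out(targets=[[1,0,0,-0.15,0],[1,0,0,-0.15,0],[1,0,0,0,0]])

```text
time: 15.35
tool_pos: [0.605, -0.0232, 0.0136]
ee_rot: [0.078, 1.565, -0.135]
wrist_force: [8.2, -0.6, -2.6]
width: 0.0005
```

>>> carry_out(targets=[[1,0,0,-0.1,0],[1,0,0,-0.1,0],[1,0,0,0,0]])

```text
time: 15.65
tool_pos: [0.605, -0.0231, 0.0137]
ee_rot: [0.07, 1.561, -0.143]
wrist_force: [12.8, -1.8, -4.2]
width: 0.0005
```

The bolt is at its hard stop: no more motion, and the force has risen to 13 N. I'll back off, lift away and check.

>>> carry_out(targets=[[1,0,0,0.5,0],[1,0,0,1,0],[1,0,0,1,0],[1,-2,0,0.5,0],[1,-3,0,0,0],[1,-3,0,0,0],[1,-3,0,0,0],[1,0,-4,0,0],[1,0,-4,0,0],[1,0,-4,0,0],[1,0,-4,0,0],[1,0,-4,0,0],[1,0,-4,0,0],[1,0,-3,0,0],[1,0,0,0,0],[1,0,0,0,0],[1,0,0,0,0]])

```text
time: 17.35
tool_pos: [0.573, -0.2914, 0.123]
ee_rot: [2.314, 1.569, 2.102]
wrist_force: [-0.6, -0.0, 0.4]
width: 0.0005
```

```bash
python3 look.py pics/l7.png
```

```text
t 17.35 rail xyz [-0.2874 -0.1109  0.123 ] F [-0.6 -0.   0.4] w 0.0005068591385066958
tool y rel rail deg 0.69 tool x [-0.001  0.001 -1.   ] q6 [-0.56 -1.92]
```

View pics/l7.png

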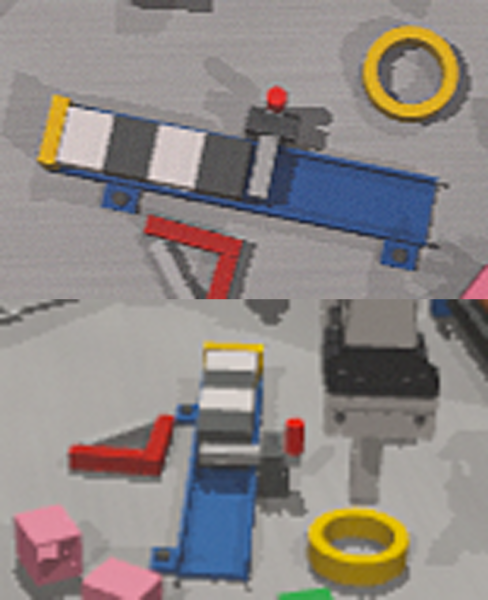

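The row is flush with the stop, the bar lies fully across behind it, the knob is against the guide, the tape and square are where they were, and the tool is clear in the air. I'll do one numeric check of the row's back edge and the knob, then hand in.

Run:
```python
from h import *
from bench import robot
s=robot.snapshot("top")
f=lambda p,z:[((q[:2]-c)@u,(q[:2]-c)@v) for q in ray(s,(np.array(p)/.63+.5)/5-.5+[230,150],z)]
print("row back",np.round(f([(253,168)],.046),3),"front",np.round(f([(62,136)],.046),3),"knob",np.round(f([(277,96)],.066),3))
robot.close_job()
```

```text
row back [[-0.01  -0.003]] front [[0.156 0.003]] knob [[-0.018 -0.064]]
the job is handed in; nothing more can be done
```

I pushed the row of four home against the yellow stop, then pushed the red knob to slide the bolt across behind the last piece. I handed the job in at about 17 s with the tool lifted clear; it gives no verdict.

**First pass missed:** the fingertips were about 31 mm higher than the reported height and slid over the row without touching it. I saw this in the side picture, went back behind the row, came down lower and pushed again.

**Row:** it stopped moving when the push force rose to 10 N. In the last picture all four pieces touch, flush with the stop. The front edge measured x = 156 mm (expected 155). The back edge, read by eye from a scaled-down picture, measured -10 mm (expected -5). That 5 mm is more than the 4 mm allowed. I put it down to a rough pixel reading, because the four pieces measure 166 mm long that way instead of 160.

**Bolt:** it stopped moving when the push force rose to 13 N. The knob measured y = -64 mm (fully shut is -63), so the travel is about 59 of 60 mm.

**Other things:** in the final close-up the tape and square looked unmoved. The spare, hammer, spanner, spray and pens were outside that picture, so I did not check them at the end.

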